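# Index the turret stop of a sanding slide and run the sled up to the new stop

## Robot

A 7-joint arm with a two-finger parallel gripper is mounted at the origin on the work surface. World frame = base frame: x ahead of the robot, y to its left, z up, the work surface at z = 0. Lengths are in m, angles in rad, forces in N, time in s.
With the tool pointing down it reaches from about 0.425 to 0.925 m from the base axis. Payload 6.8 kg.
Tool frame: the origin (TCP) lies on the centre line of the jaws, within the pads' length; the fingertips stand 14 mm ahead of it and the grasp point (between the pads) lies 5 mm behind it (r.nose_length is the distance from the TCP to the fingertips, in m); z points along the fingers, y is the direction in which the jaws open and shut (so a half turn about z gives the same grasp; the last joint's range is limited). The gripper opens to 85 mm and grips with 20 to 120 N. Pads are 22 mm wide; open, the fingers measure 114 mm over their backs; the gripper's body (76 mm by 85 mm) begins 54 mm behind the grasp point. The pads swing forward as they close: fully open they stand 13 mm farther back than shut.
Start: joints at [-1.404, 0.477, 0.022, 1.555, -0.011, 1.109, -0.083], TCP at [0.183, 0.65, 0.221] pointing down, gripper open.
Joint ranges: [-2.96, 2.96], [-0.34, 2.1], [-1.41, 1.46], [0.24, 2.44], [-1.37, 4.51], [0.17, 1.92], [-2.96, 2.96]. Speed limits (rad/s): [2.39, 2.39, 3.14, 3.14, 3.14, 3.14, 3.14].

## Interface

Orientations are given as a rotation vector (axis times angle).
In Python, from bench import r, imaging, look_for, outline_of gives the robot as it stands. The module is installed in compiled form; this text tells all that it offers.
- The arm moves only by the tool carry_out, never from a script. Its arguments are lists of equal length, an entry for each row: "offset": the shift along the tool's x, y, z as a fraction of full scale, a list of three; "turn": the turn, a rotation vector about the tool's x, y, z as a fraction of full scale, a list of three. A call has 1 to 8 rows; each row is the pose to reach, as a shift and turn from the pose commanded when the call began, along the tool's axes at that moment; what a row does not reach only later rows make up. Full scale, the value 1, is 0.5 m for a shift and 1.5 rad for a turn. A row lasts 1/10 s, in which the tool goes at most 50 mm and 8.59 degrees, less where a joint would pass 70% of its speed; a pose out of reach is approached as far as the arm can. A call with a number of a shift or a turn outside -1 to 1 is refused whole. A call with a gripper value outside its range is refused whole. "hand" is the closure, from 0 (fully open) to 1 (shut), set as the call begins (left out, the last holds). The fingers move at their own pace and stop on an object; "force" is the grip in N (left out, the last holds). Time passes only in rows, so rows that repeat a pose let the fingers close. It gives the time, the measured TCP pose, the force and the opening at its end, in the units of the state.
- r.get_obs(): the state, without advancing time (a new reading comes with each control period).
- imaging.grab_frame(name): name is "side" or "top"; returns a dict with "pixels" (480x640x3 uint8, red, green, blue), "fx", "fy", "cx", "cy" (pixels), "k1" (the pictures are not rectified: a ray, as slopes to the right and down, at radius r is drawn at 1 + k1 r^2 times it, then the intrinsics apply), "R" (3x3) and "t" (3): a world point X has camera coordinates R X + t. Camera axes: x right, y down, z forward; pixel columns grow to the right and rows downward; lengths in m; the calibration is good to about 2 mm. A picture is of the moment at which its call begins. There is no depth.
- r.hand_in(): hands the job in, once; it reports no verdict.
Trained networks look in the newest picture that a camera, given by its name, has taken for a name from the list of things; names that differ only in an ending like _2 or _b are one class to them, and where a whole thing is asked for, a point or a joint stands for the part that bears it (a point fixed in the world has none). Each returns a list of dicts, best first, with "score" (0 to 1); they miss things now and then, are a little off and sometimes report something else, mostly with a low value. They report only what shows in the picture. A call takes as long as a camera call.
- look_for(query, camera): "xyz" ([x, y, z] in m, in the coordinates of the camera as it stood for that picture, good to about 4 mm: the middle of the surface that is visible of it).
- outline_of(query, camera): "region" (480x640 bool, what is visible of it).
The state is a dict: "clock": time; "joints": joint angles; "qvel": joint speeds; "tau": joint torques, N m; "tcp_pos": TCP position; "orientation": TCP orientation; "contact_force": force on the tool from outside, world axes, zero at the start; "moment": the same for the moment, N m; "grip_width": finger opening in m.
Only numpy, scipy, OpenCV 4.12 (cv2) and the standard library are available. Lean on these libraries where they do the work, as an engineer would, in place of code of your own. Each camera call takes 0.05 s, during which the arm holds its last target. There are 200 camera calls.

## Task

The next handle scales are to be left longer, so change the sanding slide over to the red stop screw: draw the sled back out of the way, pull the turret's knob up against its spring, turn it one notch counter-clockwise and let it snap home so that the red screw faces the sled, then bring the sled gently forward until you feel it bear firmly on the red screw, and leave it touching. Pull the knob only until you feel it come up on its shoulder, never force the turret or swing it into the sled, do not ram the stop, and leave the other things on the bench alone.

Things in the scene. Friction and masses are not known exactly. Their poses are not given: they have to be found in the camera images.
- jig: Sanding slide: ground steel plate 200 x 600 x 12 mm fixed to the bench, a small disc sander (off, blue guard, dark motor, 150 mm high) on its left end. Origin on the plate's underside; all x, y, z here are in this frame, z up, y along the slide towards the sander. Plate: x -100 to 100, y -200 to 400; sander: x -110 to 60, from y = 170 mm on. Its place and heading vary.
- sled: Aluminium sled 70 x 160 x 12 mm carrying a strapped-down blue wooden scale (nothing but the handle above z = 50 mm), 0.9 kg. It slides only along the jig's y with about 3 N of friction and stays where it is left. Its axes are the jig's. A dark steel lug stands out on its +x side, and the lug's +y face meets the stop screw.
- sled_handle (a point): The sled's upright black round handle, 24 mm in diameter, z from 28 to 76 mm; this point is on its axis at z = 58 mm. Any grasp heading will do.
- lug_face (a point): Centre of the +y face of the lug (face 14 mm wide, 24 mm high, z from 26 to 50 mm).
- sled_slide (a joint): Position of the sled in m: 0 fully drawn back, 0.125 fully forward, growing with the jig's y (towards the sander).
- stop_block: Fixed block under the turret, 62 mm across, at x = 55, y = 75 mm in the jig's frame, with a brass index sleeve: a ring of six lands with a slot every 60 degrees, into which the turret's dog drops. The sleeve is screwed into the block and locked by hand, so its height differs from day to day by up to 9 mm; it is not measured (see joint turret_pull).
- turret: Hexagonal steel head 48 mm across with radial stop screws (8 mm) at z = 38 mm (black, red, two plain) and the knob on top, all one on a vertical spindle; origin on its axis, level with the jig's underside. At the start the black screw (tip 27 mm from the axis) points to -y, at the lug; the red is 60 degrees clockwise of it from above; being longer it needs the sled drawn back to come in line.
- knob (a point): The turret's round knob, 38 mm in diameter, z from 58 to 88 mm when seated; this point is on its axis at z = 73 mm. Screws and lug lie below z = 50 mm. Any grasp heading will do.
- turret_turn (a joint): Angle of the turret, counter-clockwise positive seen from above; 0 = black screw in line with the lug, 1.047 rad (60 degrees, the next slot) = red screw in line. Play in a slot is 0.08 rad either way.
- turret_pull (a joint): How far the turret is pulled up, m; 0 = snapped home. It takes 10 N to start, 13 N at 13 mm. By the sleeve's setting the dog leaves its slot at 3 to 12 mm of pull and the shoulder that ends the pull comes always 1.5 mm later (4.5 to 13.5 mm), where the force climbs steeply, over 10 N per mm. Let go over a slot it drops home by itself; between slots it rests on a land and stays up.
- red_tip (a point): Tip of the red stop screw, on its axis; between 40 and 48 mm from the turret's axis, set by hand. With the red screw in line it faces the lug.
- hone: Bystander: black round honing block, 90 mm across, 38 mm high, 0.6 kg; origin at the centre of its underside.
- razor: Bystander: razor blank 125 mm long, 4 mm thick, lying on the honing block; origin near its middle on the underside.
- scale_a: Bystander: a loose blue wooden scale 190 x 26 x 5 mm, long along its y; origin at the centre of its underside.

How it is judged:
On the way, in this order (a step that is already met when the one before it is completed fails the run):
1. the turret has been turned one notch counter-clockwise and has snapped home with the red screw in line (value of joint turret_turn between 0.93 and 1.16 rad and value of joint turret_pull below 0.002 m), for 0.2 s.
2. the sled has been run up until it bears on the red screw with at least 3 N (contact force between sled and turret above 3 N and distance between lug_face and red_tip below 0.006 m), for 0.1 s.
At the end, for the whole second after the job is handed in: The turret is home (up by less than 2 mm) in the notch that puts the red screw in line (turned 1.047 rad, within 0.11), and the sled is at rest with its lug face within 1.5 mm of the red screw's tip (all of step 1 and y of red_tip in the frame of lug_face between -0.0015 and 0.0015 m and velocity of joint sled_slide between -0.003 and 0.003 m/s); the robot touches nothing.
It fails at once if the turret was forced: more than 15 N between it and its index sleeve (against a slot's side, a land or the shoulder) (contact force between turret and stop_block above 15 N).
It fails at once if the turret was swung into the sled: they touched with more than 2 N while the knob was pulled up (contact force between turret and sled above 2 N and value of joint turret_pull above 0.003 m).
It fails at once if the stop was rammed: more than 15 N between sled and turret (contact force between turret and sled above 15 N).
It fails at once if a bystander (honing block, razor blank or loose scale) was moved by more than 15 mm (distance of any of hone, razor, scale_a from where it was at the start of the episode above 0.015 m).
It also fails if it takes over 72 s, if anything falls off the work surface, if the arm or the gripper's body presses on something with over 40 N, if the wrist force passes 120 N, or if a joint passes its speed limit or range.

## Working session

There is one attempt and no reset: what is moved stays moved. The work goes in short steps, Python scripts to look and compute and a tool call to move; the robot and the scene stay as the last step left them, time stands still between calls to the robot, and variables do not carry over. Pictures are saved under pics/ and viewed, about 8 in all and at most 12, crops included, and the job is handed in when it is done.

Besides the shell and the picture viewer there is one more tool, called after "Emit:" by a JSON object that holds its "name" and its "arguments". carry_out: Moves the arm, as the interface text tells. Shift numbers are shares of 0.5 m and turn numbers shares of 1.5 rad, none past 1 either way. Its arguments: {"type":"object","properties":{"offset":{"type":"array","items":{"type":"array","items":{"type":"number","minimum":-1,"maximum":1}}},"turn":{"type":"array","items":{"type":"array","items":{"type":"number","minimum":-1,"maximum":1}}},"hand":{"type":"number"},"force":{"type":"number"}},"required":["offset","turn"]}

```bash
mkdir -p pics; cat > h.py <<'E'
import numpy as np, cv2
from bench import r, imaging, look_for, outline_of
from scipy.spatial.transform import Rotation as Ro
def w(f,p): return f["R"].T@(np.array(p)-f["t"])
def ray(f,u,v):
    d=np.array([(u-f["cx"])/f["fx"],(v-f["cy"])/f["fy"]]); s=d.copy()
    for _ in range(20): s=d/(1+f["k1"]*(s@s))
    return -f["R"].T@f["t"], f["R"].T@np.r_[s,1]
def onz(f,u,v,z):
    o,d=ray(f,u,v); return o+d*(z-o[2])/d[2]
def proj(f,X):
    c=np.array(f["R"])@X+f["t"]; s=c[:2]/c[2]; s=s*(1+f["k1"]*(s@s))
    return s*[f["fx"],f["fy"]]+[f["cx"],f["cy"]]
def save(f,n): cv2.imwrite("pics/"+n,f["pixels"][:,:,::-1])
E
python3 - <<'E'
from h import *
for c in("top","side"):
    f=imaging.grab_frame(c); save(f,c+"0.png"); print(c,-f["R"].T@f["t"],f["fx"])
    for q in("jig","sled","sled_handle","knob","turret","lug_face","red_tip","hone","scale_a"):
        for o in look_for(q,c)[:2]: print(q,round(o["score"],2),w(f,o["xyz"]).round(4))
print(r.get_obs())
E
```

```text
top [ 0.41077473 -0.16965766  0.73430036] 441.37431961549197
jig 0.91 [0.5471 0.0067 0.0185]
sled 0.61 [ 0.5181 -0.0554  0.0308]
sled_handle 0.74 [ 0.5189 -0.0553  0.0325]
sled_handle 0.68 [ 0.5234 -0.0559  0.035 ]
knob 0.59 [ 0.5995 -0.023   0.0775]
lug_face 0.77 [ 0.5252 -0.0538  0.0344]
red_tip 0.59 [ 0.5807 -0.0283  0.0419]
red_tip 0.44 [0.5486 0.0076 0.021 ]
hone 0.7 [ 0.5987 -0.4338  0.037 ]
scale_a 0.62 [ 0.4151 -0.4395  0.0038]
side [0.48210575 0.6994375  0.70523974] 583.0128646326153
jig 0.71 [0.5611 0.1439 0.0335]
sled 0.73 [ 0.5111 -0.0637  0.0308]
sled_handle 0.66 [ 0.5091 -0.0614  0.0305]
knob 0.68 [ 0.6115 -0.0047  0.0674]
turret 0.85 [ 0.6082 -0.005   0.0641]
turret 0.16 [ 0.5107 -0.063   0.0319]
lug_face 0.81 [ 0.5046 -0.0622  0.0335]
red_tip 0.48 [ 0.5768 -0.0259  0.0417]
hone 0.95 [ 0.6033 -0.4114  0.0383]
hone 0.68 [ 0.613  -0.0052  0.0675]
scale_a 0.87 [ 0.4141 -0.4362  0.0049]
scale_a 0.59 [ 0.5066 -0.0611  0.0361]
{'clock': 1.0, 'joints': array([-1.40412184,  0.47703526,  0.02241774,  1.55538971, -0.01150502,
        1.1092966 , -0.08309064]), 'qvel': array([-1.54488035e-04, -1.28790763e-03, -2.11558466e-04,  5.99019513e-05,
       -1.06902743e-03, -1.75947124e-04,  1.23313533e-03]), 'tau': array([ 1.61150574e-04, -5.96339214e+01,  1.60635028e+00, -2.81550175e+01,
        1.24318991e-02,  1.56512386e-03,  1.52461263e-05]), 'tcp_pos': array([0.18315578, 0.6496984 , 0.22138894]), 'orientation': array([-4.30303128e-01, -3.11197478e+00, -6.37922894e-07]), 'contact_force': array([-0.52386629, -0.01609298, -0.62300433]), 'moment': array([ 0.00102907, -0.03198213, -0.04000643]), 'grip_width': 0.08525520236711119}
```

```bash
python3 -c "
import cv2,numpy as np
a=cv2.imread('pics/top0.png');b=cv2.imread('pics/side0.png')
cv2.imwrite('pics/both.png',np.vstack([cv2.resize(a,(400,300)),cv2.resize(b,(400,300))]))"
```

```text
(no output)
```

View pics/top0.png

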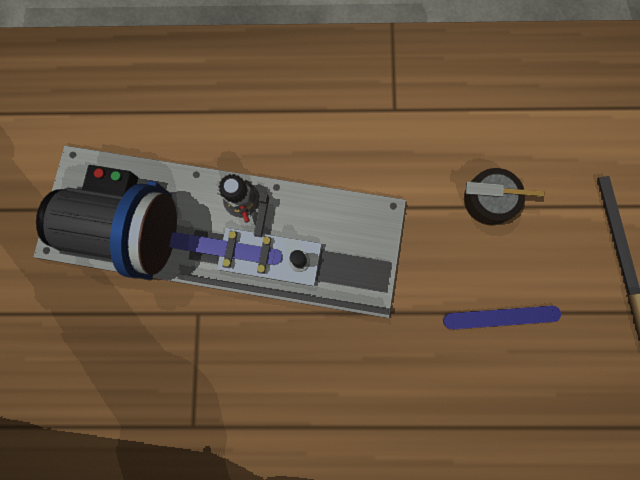

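View pics/side0.png

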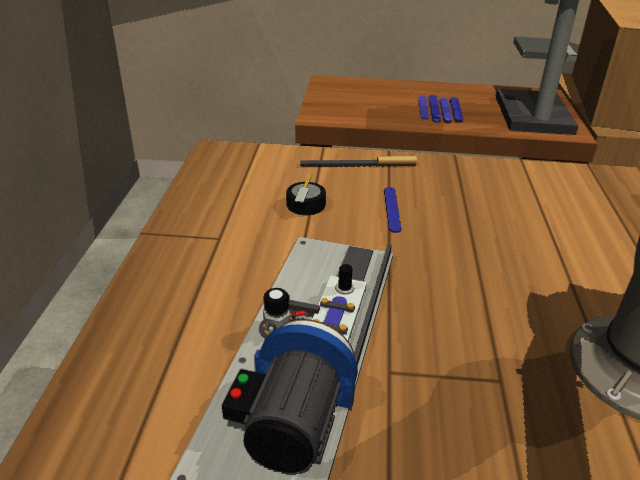

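```bash
cat >> h.py <<'E'
def tri(a,b):
    (o1,d1),(o2,d2)=a,b
    s=np.linalg.lstsq(np.c_[d1,-d2],o2-o1,rcond=None)[0]
    p,q=o1+s[0]*d1,o2+s[1]*d2; return (p+q)/2,np.linalg.norm(p-q)
E
python3 - <<'E'
from h import *
f=imaging.grab_frame("top");g=imaging.grab_frame("side")
px=[(66,147),(405,200),(390,317),(35,258)]
lc=np.array([(100,400),(100,-200),(-100,-200),(-100,400)])/1e3
W=np.array([onz(f,*p,.012)[:2] for p in px])
print(W.round(4))
A=lc-lc.mean(0);B=W-W.mean(0)
U,_,Vt=np.linalg.svd(A.T@B);R=(U@Vt).T;t=W.mean(0)-R@lc.mean(0)
print("yaw",np.arctan2(R[1,0],R[0,0]),"t",t,"res",(lc@R.T+t-W).round(4).tolist())
k=R@[.055,.075]+t;print("knob by jig",k)
for n,a,b,z in(("knob",(232,185),(276,295),.088),("handle",(297,257),(345,268),.076)):
    print(n,onz(f,*a,z).round(4),onz(g,*b,z).round(4),tri(ray(f,*a),ray(g,*b)))
    p=onz(f,*a,z)[:2]; print("jig coords",R.T@(p-t))
a=f["pixels"][135:295,170:340,::-1];b=g["pixels"][225:345,230:400,::-1]
cv2.imwrite("pics/crop.png",np.hstack([cv2.resize(a,(400,376),interpolation=2),cv2.resize(b,(400,376),interpolation=2)]))
E
```

```text
[[ 0.7065  0.2915]
 [ 0.6078 -0.2934]
 [ 0.4134 -0.2631]
 [ 0.5119  0.3251]]
yaw -0.1661447853463606 t [ 0.54334403 -0.08359399] res [[0.0017, 0.0029], [0.0011, -0.004], [-0.0018, -0.0012], [-0.001, 0.0023]]
knob by jig [ 0.60999027 -0.01872275]
knob [ 0.6123 -0.0182  0.088 ] [ 0.6106 -0.014   0.088 ] (array([ 0.61212469, -0.01752337,  0.08530291]), np.float64(0.0018547209787745282))
jig coords [0.05713826 0.07592871]
handle [ 0.5027 -0.1173  0.076 ] [ 0.504  -0.1144  0.076 ] (array([ 0.50359483, -0.11715304,  0.07375289]), np.float64(0.0010545964032574356))
jig coords [-0.03446112 -0.0399529 ]
```

View pics/crop.png

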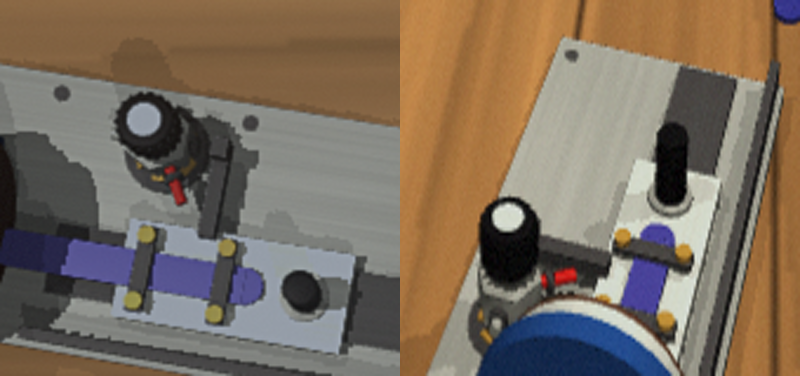

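```bash
cat >> h.py <<'E'
def goal(p,jaw):  # jaw: heading of tool y in world; prints shift and turn fractions
    o=r.get_obs(); R0=Ro.from_rotvec(o["orientation"]); M=R0.as_matrix()
    y=np.array([np.cos(jaw),np.sin(jaw),0]); 
    if y@M[:,1]<0: y=-y
    z=np.array([0,0,-1.]); T=np.c_[np.cross(y,z),y,z]
    print("axes x",M[:,0].round(3),"y",M[:,1].round(3),"z",M[:,2].round(3))
    print("off",(M.T@(np.array(p)-o["tcp_pos"])/.5).round(4),"turn",((R0.inv()*Ro.from_matrix(T)).as_rotvec()/1.5).round(4),"q",o["joints"].round(2),"F",o["contact_force"].round(2))
E
python3 - <<'E'
from h import *
goal([.5,.3,.221],-.166); goal([.503,-.117,.221],-.166)
E
```

```text
axes x [-0.962  0.271  0.   ] y [ 0.271  0.962 -0.   ] z [-0. -0. -1.]
off [-0.7997 -0.5011  0.0008] turn [-0.      0.      0.9746] q [-1.4   0.48  0.02  1.56 -0.01  1.11 -0.08] F [ 0.68  0.6  -0.06]
axes x [-0.962  0.271  0.   ] y [ 0.271  0.962 -0.   ] z [-0. -0. -1.]
off [-1.0318e+00 -1.3022e+00  8.0000e-04] turn [-0.      0.      0.9746] q [-1.4   0.48  0.02  1.56 -0.01  1.11 -0.08] F [ 0.68  0.6  -0.06]
```

Emit:
{"name": "carry_out", "arguments": {"offset": [[-0.8, -0.5, 0], [-0.8, -0.5, 0], [-0.8, -0.5, 0], [-0.8, -0.5, 0], [-0.8, -0.5, 0], [-0.8, -0.5, 0], [-0.8, -0.5, 0], [-0.8, -0.5, 0]], "turn": [[0, 0, 0.97], [0, 0, 0.97], [0, 0, 0.97], [0, 0, 0.97], [0, 0, 0.97], [0, 0, 0.97], [0, 0, 0.97], [0, 0, 0.97]], "hand": 0}}

```text
clock: 1.9
tcp_pos: [0.4532, 0.3521, 0.2218]
orientation: [-2.119, -2.319, -0.001]
contact_force: [0.8, -0.1, 0.3]
grip_width: 0.0854
```

```bash
python3 - <<'E'
from h import *
goal([.503,-.117,.2],-.166)
E
```

```text
axes x [-0.09   0.996  0.001] y [0.996 0.09  0.   ] z [ 0.     0.001 -1.   ]
off [-0.9433  0.0148  0.0429] turn [ 0.0002 -0.0005  0.1707] q [-1.07  0.32  0.38  1.82 -0.14  1.02 -0.55] F [ 0.77 -0.09  0.29]
```

Emit:
{"name": "carry_out", "arguments": {"offset": [[-0.94, 0.015, 0], [-0.94, 0.015, 0], [-0.94, 0.015, 0], [-0.94, 0.015, 0], [-0.94, 0.015, 0], [-0.94, 0.015, 0], [-0.94, 0.015, 0], [-0.94, 0.015, 0]], "turn": [[0, 0, 0.17], [0, 0, 0.17], [0, 0, 0.17], [0, 0, 0.17], [0, 0, 0.17], [0, 0, 0.17], [0, 0, 0.17], [0, 0, 0.17]]}}

```text
clock: 2.7
tcp_pos: [0.4968, -0.0457, 0.2219]
orientation: [2.39, 2.038, 0.002]
contact_force: [1.7, -0.0, -0.3]
grip_width: 0.0852
```

Emit:
{"name": "carry_out", "arguments": {"offset": [[0, 0, 0], [0, 0, 0]], "turn": [[0, 0, 0], [0, 0, 0]]}}

```text
clock: 2.9
tcp_pos: [0.4968, -0.0451, 0.2216]
orientation: [2.394, 2.034, 0.001]
contact_force: [0.2, 0.1, 0.2]
grip_width: 0.0855
```

```bash
python3 - <<'E'
from h import *
goal([.503,-.117,.12],-.166); print(r.get_obs()["tcp_pos"])
E
```

```text
axes x [0.162 0.987 0.   ] y [ 0.987 -0.162  0.   ] z [ 0.  0. -1.]
off [-0.14    0.0354  0.2032] turn [ 0.0002 -0.0002  0.0024] q [-0.59  0.21  0.65  2.   -0.15  0.98 -0.03] F [0.18 0.06 0.25]
[ 0.49678508 -0.04507625  0.22159243]
```

Emit:
{"name": "carry_out", "arguments": {"offset": [[-0.07, 0.018, 0], [-0.14, 0.036, 0.1], [-0.14, 0.036, 0.2], [-0.14, 0.036, 0.26], [-0.14, 0.036, 0.3], [-0.14, 0.036, 0.333], [-0.14, 0.036, 0.333], [-0.14, 0.036, 0.333]], "turn": [[0, 0, 0], [0, 0, 0], [0, 0, 0], [0, 0, 0], [0, 0, 0], [0, 0, 0], [0, 0, 0], [0, 0, 0]]}}

```text
clock: 3.7
tcp_pos: [0.5038, -0.1145, 0.055]
orientation: [-2.388, -2.04, -0.0]
contact_force: [1.2, -0.3, 0.4]
grip_width: 0.0854
```

Emit:
{"name": "carry_out", "arguments": {"offset": [[0, 0, 0], [0, 0, 0], [0, 0, 0], [0, 0, 0], [0, 0, 0], [0, 0, 0]], "turn": [[0, 0, 0], [0, 0, 0], [0, 0, 0], [0, 0, 0], [0, 0, 0], [0, 0, 0]], "hand": 1, "force": 30}}

```text
clock: 4.3
tcp_pos: [0.5032, -0.1157, 0.0554]
orientation: [-2.39, -2.037, -0.0]
contact_force: [-3.4, 1.3, 7.5]
grip_width: 0.0222
```

Emit:
{"name": "carry_out", "arguments": {"offset": [[-0.01, 0, 0], [-0.025, 0, 0], [-0.04, 0, 0], [-0.055, 0, 0], [-0.07, 0, 0], [-0.08, 0, 0], [-0.08, 0, 0]], "turn": [[0, 0, 0], [0, 0, 0], [0, 0, 0], [0, 0, 0], [0, 0, 0], [0, 0, 0], [0, 0, 0]]}}

```text
clock: 5.0
tcp_pos: [0.4963, -0.1557, 0.0554]
orientation: [-2.391, -2.036, 0.0]
contact_force: [-4.0, 1.8, 8.9]
grip_width: 0.0218
```

```bash
python3 - <<'E'
from h import *
f=imaging.grab_frame("top");g=imaging.grab_frame("side")
a=f["pixels"][135:295,170:340,::-1];b=g["pixels"][225:345,230:400,::-1]
cv2.imwrite("pics/crop2.png",np.hstack([cv2.resize(a,(400,376),interpolation=2),cv2.resize(b,(400,376),interpolation=2)]))
print(r.get_obs()["contact_force"])
E
```

```text
[-3.19166529  0.40905881  8.8123899 ]
```

View pics/crop2.png

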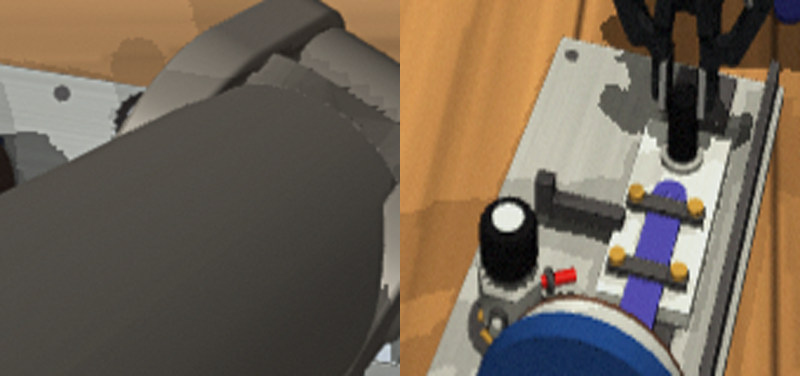

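Emit:
{"name": "carry_out", "arguments": {"offset": [[0, 0, 0], [0, 0, 0], [0, 0, 0], [0, 0, -0.02], [0, 0, -0.08], [0, 0, -0.16], [0, 0, -0.2], [0, 0, -0.2]], "turn": [[0, 0, 0], [0, 0, 0], [0, 0, 0], [0, 0, 0], [0, 0, 0], [0, 0, 0], [0, 0, 0], [0, 0, 0]], "hand": 0}}

```text
clock: 5.9
tcp_pos: [0.4993, -0.1561, 0.1583]
orientation: [2.388, 2.035, 0.007]
contact_force: [-0.2, 0.0, -0.5]
grip_width: 0.0855
```

```bash
python3 - <<'E'
from h import *
goal([.6115,-.0165,.07],-.166);o=r.get_obs(); print(o["tcp_pos"],o["grip_width"])
E
```

```text
axes x [0.159 0.987 0.001] y [ 0.987 -0.159  0.006] z [ 0.006 -0.    -1.   ]
off [0.3111 0.1762 0.1779] turn [ 0.0041 -0.0005  0.0045] q [-0.34  0.35  0.65  2.02 -0.28  0.86  0.3 ] F [-0.2   0.02 -0.49]
[ 0.49930178 -0.1560621   0.15831931] 0.08548152252113522
```

Emit:
{"name": "carry_out", "arguments": {"offset": [[0.08, 0.044, 0], [0.16, 0.088, 0], [0.24, 0.132, 0], [0.29, 0.165, 0.02], [0.311, 0.176, 0.04], [0.311, 0.176, 0.04], [0.311, 0.176, 0.04], [0.311, 0.176, 0.04]], "turn": [[0, 0, 0], [0, 0, 0], [0, 0, 0], [0, 0, 0], [0, 0, 0], [0, 0, 0], [0, 0, 0], [0, 0, 0]], "hand": 0.3}}

```text
clock: 6.7
tcp_pos: [0.6077, -0.0181, 0.1353]
orientation: [2.394, 2.034, -0.001]
contact_force: [0.8, -0.5, 0.1]
grip_width: 0.0602
```

```bash
python3 - <<'E'
from h import *
goal([.6115,-.0165,.07],-.166);o=r.get_obs(); print(o["tcp_pos"],o["grip_width"],o["qvel"].round(3))
g=imaging.grab_frame("side");save(g,"s3.png")
b=g["pixels"][185:345,200:400,::-1];cv2.imwrite("pics/c3.png",cv2.resize(b,(600,480),interpolation=2))
E
```

```text
axes x [ 0.161  0.987 -0.001] y [ 0.987 -0.161 -0.   ] z [-0.    -0.001 -1.   ]
off [0.0045 0.007  0.1306] turn [-0.0001  0.0005  0.0026] q [-0.5   0.52  0.58  1.83 -0.35  0.9   0.08] F [ 0.84 -0.48  0.06]
[ 0.60769752 -0.0180987   0.1352783 ] 0.06016272317406334 [ 0.001 -0.005 -0.002 -0.006 -0.004 -0.001 -0.001]
```

View pics/c3.png

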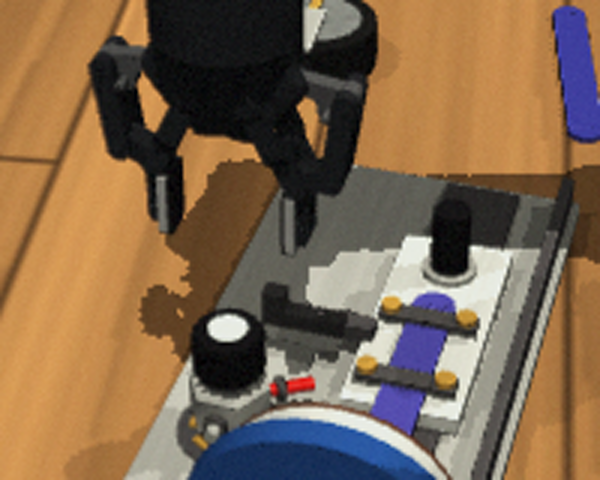

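Emit:
{"name": "carry_out", "arguments": {"offset": [[0.0045, 0.007, 0.02], [0.0045, 0.007, 0.06], [0.0045, 0.007, 0.09], [0.0045, 0.007, 0.115], [0.0045, 0.007, 0.13], [0.0045, 0.007, 0.13], [0.0045, 0.007, 0.13]], "turn": [[0, 0, 0], [0, 0, 0], [0, 0, 0], [0, 0, 0], [0, 0, 0], [0, 0, 0], [0, 0, 0]]}}

```text
clock: 7.45
tcp_pos: [0.6127, -0.0143, 0.0701]
orientation: [2.391, 2.038, 0.0]
contact_force: [-0.2, -1.2, 0.6]
grip_width: 0.0596
```

Emit:
{"name": "carry_out", "arguments": {"offset": [[0, 0, 0], [0, 0, 0], [0, 0, 0]], "turn": [[0, 0, 0], [0, 0, 0], [0, 0, 0]], "hand": 0.5, "force": 20}}

```text
clock: 7.75
tcp_pos: [0.6128, -0.014, 0.0704]
orientation: [2.39, 2.038, 0.001]
contact_force: [-0.2, 0.3, 0.3]
grip_width: 0.0426
```

Emit:
{"name": "carry_out", "arguments": {"offset": [[-0.005, -0.002, 0], [-0.005, -0.002, 0], [-0.005, -0.002, 0]], "turn": [[0, 0, 0], [0, 0, 0], [0, 0, 0]]}}

```text
clock: 8.05
tcp_pos: [0.611, -0.0165, 0.07]
orientation: [-2.391, -2.038, -0.0]
contact_force: [-0.1, -0.4, -0.5]
grip_width: 0.0426
```

Emit:
{"name": "carry_out", "arguments": {"offset": [[0, 0, 0], [0, 0, 0]], "turn": [[0, 0, 0], [0, 0, 0]], "hand": 0.57, "force": 20}}

```text
clock: 8.25
tcp_pos: [0.6113, -0.0165, 0.0701]
orientation: [2.391, 2.038, 0.0]
contact_force: [-0.0, 0.7, 2.1]
grip_width: 0.0369
```

Emit:
{"name": "carry_out", "arguments": {"offset": [[0, 0, -0.001], [0, 0, -0.001], [0, 0, -0.001]], "turn": [[0, 0, 0], [0, 0, 0], [0, 0, 0]], "hand": 0.62, "force": 30}}

```text
clock: 8.55
tcp_pos: [0.6111, -0.0164, 0.0703]
orientation: [2.391, 2.038, 0.0]
contact_force: [0.2, -0.8, -1.3]
grip_width: 0.0362
```

Emit:
{"name": "carry_out", "arguments": {"offset": [[0, 0, 0], [0, 0, 0]], "turn": [[0, 0, 0], [0, 0, 0]]}}

```text
clock: 8.75
tcp_pos: [0.6111, -0.0164, 0.0703]
orientation: [2.391, 2.038, -0.0]
contact_force: [1.4, -0.1, -1.8]
grip_width: 0.0362
```

Emit:
{"name": "carry_out", "arguments": {"offset": [[0, 0, -0.001], [0, 0, -0.001], [0, 0, -0.001]], "turn": [[0, 0, 0], [0, 0, 0], [0, 0, 0]], "hand": 1, "force": 50}}

```text
clock: 9.05
tcp_pos: [0.611, -0.0164, 0.0705]
orientation: [2.391, 2.038, -0.0]
contact_force: [2.5, -0.3, -6.1]
grip_width: 0.0352
```

Emit:
{"name": "carry_out", "arguments": {"offset": [[0, 0, -0.001], [0, 0, -0.002], [0, 0, -0.002]], "turn": [[0, 0, 0], [0, 0, 0], [0, 0, 0]]}}

```text
clock: 9.35
tcp_pos: [0.6109, -0.0164, 0.0716]
orientation: [-2.391, -2.038, 0.001]
contact_force: [3.3, -0.3, -10.2]
grip_width: 0.0346
```

Emit:
{"name": "carry_out", "arguments": {"offset": [[0, 0, -0.001], [0, 0, -0.002], [0, 0, -0.003], [0, 0, -0.004], [0, 0, -0.004]], "turn": [[0, 0, 0], [0, 0, 0], [0, 0, 0], [0, 0, 0], [0, 0, 0]]}}

```text
clock: 9.85
tcp_pos: [0.6109, -0.0164, 0.0739]
orientation: [-2.391, -2.038, 0.0]
contact_force: [2.2, -1.8, -10.8]
grip_width: 0.0349
```

Emit:
{"name": "carry_out", "arguments": {"offset": [[0, 0, -0.001], [0, 0, -0.002], [0, 0, -0.002]], "turn": [[0, 0, 0], [0, 0, 0], [0, 0, 0]]}}

```text
clock: 10.15
tcp_pos: [0.6109, -0.0164, 0.0749]
orientation: [-2.391, -2.038, 0.0]
contact_force: [2.8, -0.8, -11.0]
grip_width: 0.0349
```

Emit:
{"name": "carry_out", "arguments": {"offset": [[0, 0, -0.001], [0, 0, -0.001]], "turn": [[0, 0, 0], [0, 0, 0]]}}

```text
clock: 10.35
tcp_pos: [0.6109, -0.0164, 0.0754]
orientation: [-2.391, -2.038, 0.0]
contact_force: [3.1, -0.2, -11.9]
grip_width: 0.0348
```

Emit:
{"name": "carry_out", "arguments": {"offset": [[0, 0, -0.001], [0, 0, -0.001]], "turn": [[0, 0, 0], [0, 0, 0]]}}

```text
clock: 10.55
tcp_pos: [0.6109, -0.0164, 0.0759]
orientation: [-2.391, -2.038, 0.0]
contact_force: [3.1, -1.4, -10.2]
grip_width: 0.0351
```

Emit:
{"name": "carry_out", "arguments": {"offset": [[0, 0, -0.001], [0, 0, -0.001]], "turn": [[0, 0, 0], [0, 0, 0]]}}

```text
clock: 10.75
tcp_pos: [0.6109, -0.0164, 0.0764]
orientation: [-2.391, -2.038, 0.0]
contact_force: [2.2, -0.2, -11.4]
grip_width: 0.0353
```

Emit:
{"name": "carry_out", "arguments": {"offset": [[0, 0, -0.001], [0, 0, -0.001]], "turn": [[0, 0, 0], [0, 0, 0]]}}

```text
clock: 10.95
tcp_pos: [0.6109, -0.0164, 0.0766]
orientation: [-2.391, -2.038, 0.0]
contact_force: [2.2, -1.1, -13.6]
grip_width: 0.0351
```

Emit:
{"name": "carry_out", "arguments": {"offset": [[0, 0, -0.0006], [0, 0, -0.0006]], "turn": [[0, 0, 0], [0, 0, 0]]}}

```text
clock: 11.15
tcp_pos: [0.6109, -0.0164, 0.0768]
orientation: [-2.391, -2.038, 0.001]
contact_force: [3.8, -0.7, -16.3]
grip_width: 0.0346
```

Emit:
{"name": "carry_out", "arguments": {"offset": [[0, 0, 0.0013], [0, 0, 0.0013]], "turn": [[0, 0, 0], [0, 0, 0]]}}

```text
clock: 11.35
tcp_pos: [0.611, -0.0164, 0.0766]
orientation: [-2.391, -2.038, 0.0]
contact_force: [2.8, -0.5, -13.0]
grip_width: 0.0353
```

Emit:
{"name": "carry_out", "arguments": {"offset": [[0, 0, 0], [0, 0, 0], [0, 0, 0], [0, 0, 0]], "turn": [[0, 0, -0.03], [0, 0, -0.06], [0, 0, -0.09], [0, 0, -0.09]]}}

```text
clock: 11.75
tcp_pos: [0.6109, -0.0164, 0.0766]
orientation: [-2.247, -2.195, -0.0]
contact_force: [2.0, -1.0, -13.6]
grip_width: 0.035
```

```bash
python3 - <<'E'
from h import *
o=r.get_obs();print({k:o[k].round(4) for k in("tcp_pos","contact_force","moment","joints")})
M=Ro.from_rotvec(o["orientation"]).as_matrix();print(np.arctan2(M[1,1],M[0,1]))
E
```

```text
{'tcp_pos': array([ 0.6109, -0.0164,  0.0766]), 'contact_force': array([  1.9672,  -1.0385, -13.6291]), 'moment': array([-0.1223, -0.5404,  0.0022]), 'joints': array([-0.4365,  0.5892,  0.4936,  1.8555, -0.3797,  0.7912,  0.2339])}
-0.023750645302330564
```

Emit:
{"name": "carry_out", "arguments": {"offset": [[0, 0, 0.0003], [0, 0, 0.0003], [0, 0, 0.0003], [0, 0, 0.0003], [0, 0, 0.0003], [0, 0, 0.0003], [0, 0, 0.0003]], "turn": [[0, 0, -0.05], [0, 0, -0.1], [0, 0, -0.15], [0, 0, -0.2], [0, 0, -0.25], [0, 0, -0.3], [0, 0, -0.3]]}}

```text
clock: 12.45
tcp_pos: [0.611, -0.0165, 0.0765]
orientation: [-1.702, -2.64, -0.0]
contact_force: [2.6, -0.3, -11.9]
grip_width: 0.0348
```

```bash
cat > s.py <<'E'
from h import *
o=r.get_obs();print({k:o[k].round(4) for k in("clock","tcp_pos","contact_force","moment","joints") if k!="clock"})
M=Ro.from_rotvec(o["orientation"]).as_matrix();y=np.arctan2(M[1,1],M[0,1]);print("jaw",y,"left",((.888-y)/1.5).round(4))
E
python3 s.py
```

```text
{'tcp_pos': array([ 0.611 , -0.0165,  0.0765]), 'contact_force': array([  2.6308,  -0.2569, -11.92  ]), 'moment': array([-0.0467, -0.4319,  0.0797]), 'joints': array([-0.3526,  0.5672,  0.3754,  1.8498, -0.2851,  0.7776,  0.5996])}
jaw 0.42529170092717383 left 0.3085
```

Emit:
{"name": "carry_out", "arguments": {"offset": [[0, 0, 0], [0, 0, 0], [0, 0, 0], [0, 0, 0], [0, 0, 0], [0, 0, 0], [0, 0, 0], [0, 0, 0]], "turn": [[0, 0, -0.05], [0, 0, -0.1], [0, 0, -0.15], [0, 0, -0.2], [0, 0, -0.25], [0, 0, -0.308], [0, 0, -0.308], [0, 0, -0.308]]}}

```text
clock: 13.25
tcp_pos: [0.611, -0.0166, 0.0764]
orientation: [-1.058, -2.958, 0.0]
contact_force: [2.9, -0.7, -11.9]
grip_width: 0.035
```

```bash
python3 s.py; python3 - <<'E'
from h import *
g=imaging.grab_frame("side")
b=g["pixels"][185:345,200:400,::-1];cv2.imwrite("pics/c4.png",cv2.resize(b,(600,480),interpolation=2))
E
```

```text
{'tcp_pos': array([ 0.611 , -0.0166,  0.0764]), 'contact_force': array([  2.9014,  -0.6518, -11.8677]), 'moment': array([-0.0781, -0.4445,  0.0303]), 'joints': array([-0.2657,  0.552 ,  0.2559,  1.8436, -0.1918,  0.7701,  0.9762])}
jaw 0.8840898232972699 left 0.0026
```

View pics/c4.png

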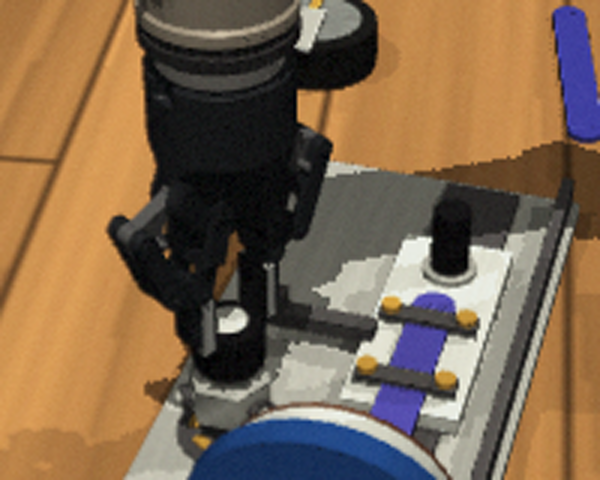

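Emit:
{"name": "carry_out", "arguments": {"offset": [[0, 0, 0.001], [0, 0, 0.002], [0, 0, 0.003], [0, 0, 0.004], [0, 0, 0.005], [0, 0, 0.005]], "turn": [[0, 0, 0], [0, 0, 0], [0, 0, 0], [0, 0, 0], [0, 0, 0], [0, 0, 0]]}}

```text
clock: 13.9
tcp_pos: [0.6111, -0.0165, 0.0738]
orientation: [1.052, 2.96, -0.0]
contact_force: [1.8, -0.4, -10.9]
grip_width: 0.0347
```

```bash
python3 s.py
```

```text
{'tcp_pos': array([ 0.6111, -0.0165,  0.0738]), 'contact_force': array([  1.8341,  -0.3793, -10.867 ]), 'moment': array([-0.2422, -0.3554, -0.0337]), 'joints': array([-0.2642,  0.5555,  0.2539,  1.8448, -0.1923,  0.7652,  0.9801])}
jaw 0.8877548462415034 left 0.0002
```

Dog is in the slot (below the clearing height, spring force unchanged). Lower on.

Emit:
{"name": "carry_out", "arguments": {"offset": [[0, 0, 0.001], [0, 0, 0.002], [0, 0, 0.003], [0, 0, 0.004], [0, 0, 0.005], [0, 0, 0.005], [0, 0, 0.005]], "turn": [[0, 0, 0], [0, 0, 0], [0, 0, 0], [0, 0, 0], [0, 0, 0], [0, 0, 0], [0, 0, 0]]}}

```text
clock: 14.6
tcp_pos: [0.6111, -0.0165, 0.0714]
orientation: [-1.052, -2.96, 0.0]
contact_force: [2.3, -1.3, -9.8]
grip_width: 0.0347
```

Emit:
{"name": "carry_out", "arguments": {"offset": [[0, 0, 0.0005], [0, 0, 0.001], [0, 0, 0.001]], "turn": [[0, 0, 0], [0, 0, 0], [0, 0, 0]]}}

```text
clock: 14.9
tcp_pos: [0.6111, -0.0164, 0.0709]
orientation: [-1.052, -2.96, 0.0]
contact_force: [2.0, -0.6, -10.3]
grip_width: 0.0349
```

Emit:
{"name": "carry_out", "arguments": {"offset": [[0, 0, 0.0005], [0, 0, 0.001], [0, 0, 0.001]], "turn": [[0, 0, 0], [0, 0, 0], [0, 0, 0]]}}

```text
clock: 15.2
tcp_pos: [0.6112, -0.0165, 0.0706]
orientation: [1.052, 2.96, 0.0]
contact_force: [1.9, -1.7, -7.1]
grip_width: 0.0354
```

Emit:
{"name": "carry_out", "arguments": {"offset": [[0, 0, 0.0005], [0, 0, 0.0005]], "turn": [[0, 0, 0], [0, 0, 0]]}}

```text
clock: 15.4
tcp_pos: [0.6113, -0.0165, 0.0705]
orientation: [1.052, 2.96, 0.0]
contact_force: [1.1, -0.9, -3.7]
grip_width: 0.035
```

Emit:
{"name": "carry_out", "arguments": {"offset": [[0, 0, 0], [0, 0, 0], [0, 0, 0], [0, 0, -0.02], [0, 0, -0.06], [0, 0, -0.13], [0, 0, -0.18], [0, 0, -0.18]], "turn": [[0, 0, 0], [0, 0, 0], [0, 0, 0], [0, 0, 0], [0, 0, 0], [0, 0, 0], [0, 0, 0], [0, 0, 0]], "hand": 0.3, "force": 30}}

```text
clock: 16.2
tcp_pos: [0.614, -0.0166, 0.1651]
orientation: [1.05, 2.953, 0.005]
contact_force: [0.1, -0.5, 1.0]
grip_width: 0.0596
```

```bash
python3 - <<'E'
from h import *
goal([.4965,-.1557,.16],-.166); print(r.get_obs()["tcp_pos"])
f=imaging.grab_frame("side")
b=f["pixels"][185:345,200:400,::-1];cv2.imwrite("pics/c5.png",cv2.resize(b,(600,480),interpolation=2))
E
```

```text
axes x [-0.776  0.631 -0.006] y [0.631 0.776 0.006] z [ 0.008  0.001 -1.   ]
off [ 0.0067 -0.3642  0.0081] turn [0.0055 0.0015 0.7024] q [-0.29  0.44  0.29  1.78 -0.15  0.93  0.95] F [ 0.06 -0.45  1.05]
[ 0.61402373 -0.01657749  0.16512987]
```

View pics/c5.png

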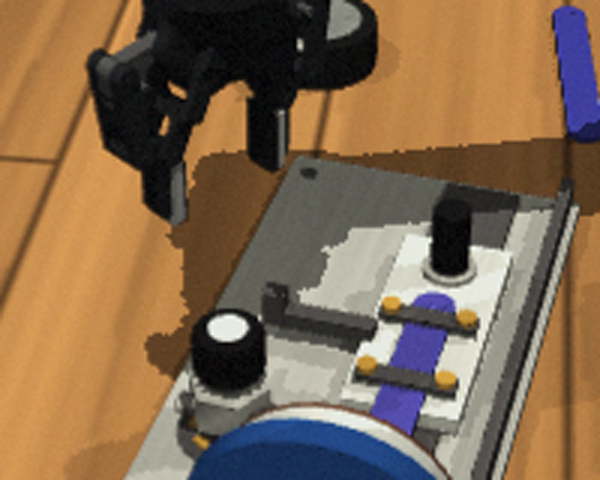

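Emit:
{"name": "carry_out", "arguments": {"offset": [[0.001, -0.08, 0], [0.002, -0.16, 0], [0.004, -0.24, 0], [0.006, -0.32, 0], [0.006, -0.364, 0], [0.006, -0.364, 0], [0.006, -0.364, 0], [0.006, -0.364, 0]], "turn": [[0, 0, 0.1], [0, 0, 0.2], [0, 0, 0.3], [0, 0, 0.4], [0, 0, 0.5], [0, 0, 0.6], [0, 0, 0.7], [0, 0, 0.7]]}}

```text
clock: 17.05
tcp_pos: [0.4933, -0.1556, 0.1596]
orientation: [-2.395, -2.032, 0.002]
contact_force: [0.6, -0.3, 0.6]
grip_width: 0.0596
```

Emit:
{"name": "carry_out", "arguments": {"offset": [[0, 0, 0], [0, 0, 0], [0, 0, 0]], "turn": [[0, 0, 0], [0, 0, 0], [0, 0, 0]]}}

```text
clock: 17.35
tcp_pos: [0.4939, -0.1556, 0.16]
orientation: [-2.392, -2.037, 0.0]
contact_force: [0.2, -1.3, -0.2]
grip_width: 0.0599
```

```bash
python3 - <<'E'
from h import *
goal([.4965,-.1557,.055],-.166); print(r.get_obs()["tcp_pos"])
E
```

```text
axes x [0.159 0.987 0.   ] y [ 0.987 -0.159 -0.   ] z [-0.  0. -1.]
off [0.0005 0.0053 0.2101] turn [-0.0002 -0.0001  0.004 ] q [-0.29  0.33  0.58  2.02 -0.23  0.86  0.26] F [ 0.22 -1.33 -0.25]
[ 0.4938842  -0.15556012  0.16002597]
```

Emit:
{"name": "carry_out", "arguments": {"offset": [[0, 0.004, 0.04], [0, 0.004, 0.1], [0, 0.004, 0.15], [0, 0.004, 0.18], [0, 0.004, 0.2], [0, 0.004, 0.208], [0, 0.004, 0.208], [0, 0.004, 0.208]], "turn": [[0, 0, 0.004], [0, 0, 0.004], [0, 0, 0.004], [0, 0, 0.004], [0, 0, 0.004], [0, 0, 0.004], [0, 0, 0.004], [0, 0, 0.004]]}}

```text
clock: 18.15
tcp_pos: [0.4965, -0.1562, 0.0568]
orientation: [2.399, 2.027, 0.001]
contact_force: [-0.3, 0.9, -0.5]
grip_width: 0.0601
```

Emit:
{"name": "carry_out", "arguments": {"offset": [[0, 0, 0], [0, 0, 0], [0, 0, 0], [0, 0, 0], [0, 0, -0.001], [0, 0, -0.001]], "turn": [[0, 0, 0], [0, 0, 0], [0, 0, 0], [0, 0, 0], [0, 0, 0], [0, 0, 0]], "hand": 1, "force": 30}}

```text
clock: 18.75
tcp_pos: [0.4963, -0.156, 0.0568]
orientation: [2.399, 2.027, 0.001]
contact_force: [0.2, 0.1, 1.5]
grip_width: 0.0219
```

```bash
python3 s.py
```

```text
{'tcp_pos': array([ 0.4963, -0.156 ,  0.0568]), 'contact_force': array([0.2348, 0.1389, 1.4641]), 'moment': array([ 0.0251, -0.174 , -0.0502]), 'joints': array([-0.1947,  0.4952,  0.48  ,  2.0814, -0.3729,  0.6465,  0.3695])}
jaw -0.16780460355472143 left 0.7039
```

Emit:
{"name": "carry_out", "arguments": {"offset": [[0.005, 0, 0], [0.01, 0, 0], [0.015, 0, 0], [0.02, 0, 0], [0.024, 0, 0], [0.028, 0, 0], [0.03, 0, 0], [0.03, 0, 0]], "turn": [[0, 0, 0], [0, 0, 0], [0, 0, 0], [0, 0, 0], [0, 0, 0], [0, 0, 0], [0, 0, 0], [0, 0, 0]]}}

```text
clock: 19.55
tcp_pos: [0.4988, -0.1409, 0.0568]
orientation: [2.399, 2.028, 0.001]
contact_force: [2.3, -1.8, 3.2]
grip_width: 0.0219
```

Emit:
{"name": "carry_out", "arguments": {"offset": [[0.001, 0, 0], [0.002, 0, 0], [0.002, 0, 0]], "turn": [[0, 0, 0], [0, 0, 0], [0, 0, 0]]}}

```text
clock: 19.85
tcp_pos: [0.4989, -0.1404, 0.0568]
orientation: [2.4, 2.027, 0.001]
contact_force: [1.7, -3.0, 3.1]
grip_width: 0.0224
```

Emit:
{"name": "carry_out", "arguments": {"offset": [[0.0007, 0, 0], [0.0014, 0, 0], [0.0014, 0, 0]], "turn": [[0, 0, 0], [0, 0, 0], [0, 0, 0]]}}

```text
clock: 20.15
tcp_pos: [0.499, -0.1396, 0.0568]
orientation: [2.4, 2.027, 0.001]
contact_force: [2.6, -4.2, 3.8]
grip_width: 0.0219
```

Emit:
{"name": "carry_out", "arguments": {"offset": [[0.0007, 0, 0], [0.0014, 0, 0], [0.0014, 0, 0]], "turn": [[0, 0, 0], [0, 0, 0], [0, 0, 0]]}}

```text
clock: 20.45
tcp_pos: [0.4991, -0.1388, 0.0568]
orientation: [2.4, 2.027, 0.001]
contact_force: [3.5, -3.1, 4.0]
grip_width: 0.0222
```

Emit:
{"name": "carry_out", "arguments": {"offset": [[0.0007, 0, 0], [0.0014, 0, 0], [0.0014, 0, 0]], "turn": [[0, 0, 0], [0, 0, 0], [0, 0, 0]]}}

```text
clock: 20.75
tcp_pos: [0.4992, -0.1382, 0.0568]
orientation: [2.4, 2.027, 0.001]
contact_force: [4.7, -4.3, 4.4]
grip_width: 0.0224
```

Emit:
{"name": "carry_out", "arguments": {"offset": [[0.0007, 0, 0], [0.0014, 0, 0], [0.0014, 0, 0]], "turn": [[0, 0, 0], [0, 0, 0], [0, 0, 0]]}}

```text
clock: 21.05
tcp_pos: [0.4993, -0.1375, 0.0568]
orientation: [2.4, 2.027, 0.001]
contact_force: [3.6, -4.6, 4.6]
grip_width: 0.0219
```

Emit:
{"name": "carry_out", "arguments": {"offset": [[0.0007, 0.0006, 0], [0.0014, 0.0006, 0], [0.0014, 0.0006, 0]], "turn": [[0, 0, 0], [0, 0, 0], [0, 0, 0]]}}

```text
clock: 21.35
tcp_pos: [0.4995, -0.1368, 0.0567]
orientation: [-2.4, -2.027, -0.0]
contact_force: [1.9, -3.1, 5.5]
grip_width: 0.0222
```

Emit:
{"name": "carry_out", "arguments": {"offset": [[0.0007, 0, 0], [0.0014, 0, 0], [0.0014, 0, 0]], "turn": [[0, 0, 0], [0, 0, 0], [0, 0, 0]]}}

```text
clock: 21.65
tcp_pos: [0.4996, -0.1362, 0.0568]
orientation: [-2.4, -2.027, -0.0]
contact_force: [3.1, -3.5, 5.4]
grip_width: 0.022
```

Emit:
{"name": "carry_out", "arguments": {"offset": [[0.0007, 0.0003, 0], [0.0014, 0.0003, 0], [0.0014, 0.0003, 0]], "turn": [[0, 0, 0], [0, 0, 0], [0, 0, 0]]}}

```text
clock: 21.95
tcp_pos: [0.4997, -0.1355, 0.0568]
orientation: [-2.4, -2.027, 0.0]
contact_force: [2.0, -4.1, 6.3]
grip_width: 0.0221
```

Emit:
{"name": "carry_out", "arguments": {"offset": [[0.0007, 0, 0], [0.0014, 0, 0], [0.0014, 0, 0]], "turn": [[0, 0, 0], [0, 0, 0], [0, 0, 0]]}}

```text
clock: 22.25
tcp_pos: [0.4998, -0.1348, 0.0567]
orientation: [-2.4, -2.027, 0.0]
contact_force: [1.7, -3.6, 5.5]
grip_width: 0.0223
```

Emit:
{"name": "carry_out", "arguments": {"offset": [[0.0007, 0.0003, 0], [0.0014, 0.0003, 0], [0.0014, 0.0003, 0]], "turn": [[0, 0, 0], [0, 0, 0], [0, 0, 0]]}}

```text
clock: 22.55
tcp_pos: [0.5, -0.1341, 0.0568]
orientation: [-2.4, -2.027, 0.0]
contact_force: [1.7, -3.2, 6.3]
grip_width: 0.0222
```

Emit:
{"name": "carry_out", "arguments": {"offset": [[0.0007, 0, 0], [0.0014, 0, 0], [0.0014, 0, 0]], "turn": [[0, 0, 0], [0, 0, 0], [0, 0, 0]]}}

```text
clock: 22.85
tcp_pos: [0.5001, -0.1334, 0.0567]
orientation: [-2.4, -2.027, 0.0]
contact_force: [2.3, -3.5, 7.4]
grip_width: 0.0221
```

Emit:
{"name": "carry_out", "arguments": {"offset": [[0.0007, 0.0003, -0.001], [0.0014, 0.0003, -0.001], [0.0014, 0.0003, -0.001]], "turn": [[0, 0, 0], [0, 0, 0], [0, 0, 0]]}}

```text
clock: 23.15
tcp_pos: [0.5002, -0.1326, 0.0568]
orientation: [-2.399, -2.027, 0.001]
contact_force: [4.1, -3.6, 0.6]
grip_width: 0.022
```

Emit:
{"name": "carry_out", "arguments": {"offset": [[0.0007, 0, 0], [0.0014, 0, 0], [0.0014, 0, 0]], "turn": [[0, 0, 0], [0, 0, 0], [0, 0, 0]]}}

```text
clock: 23.45
tcp_pos: [0.5003, -0.1319, 0.0569]
orientation: [-2.399, -2.027, 0.001]
contact_force: [2.2, -3.1, -0.9]
grip_width: 0.0221
```

Emit:
{"name": "carry_out", "arguments": {"offset": [[0.0007, 0.0003, 0], [0.0014, 0.0003, 0], [0.0014, 0.0003, 0]], "turn": [[0, 0, 0], [0, 0, 0], [0, 0, 0]]}}

```text
clock: 23.75
tcp_pos: [0.5005, -0.1312, 0.0569]
orientation: [-2.399, -2.027, 0.001]
contact_force: [2.6, -3.0, -2.4]
grip_width: 0.0221
```

Emit:
{"name": "carry_out", "arguments": {"offset": [[0.0007, 0, 0], [0.0014, 0, 0], [0.0014, 0, 0]], "turn": [[0, 0, 0], [0, 0, 0], [0, 0, 0]]}}

```text
clock: 24.05
tcp_pos: [0.5006, -0.1305, 0.0568]
orientation: [-2.399, -2.027, 0.001]
contact_force: [1.6, -2.5, -4.4]
grip_width: 0.0225
```

Emit:
{"name": "carry_out", "arguments": {"offset": [[0.0007, 0.0003, 0.0005], [0.0014, 0.0003, 0.0005], [0.0014, 0.0003, 0.0005]], "turn": [[0, 0, 0], [0, 0, 0], [0, 0, 0]]}}

```text
clock: 24.35
tcp_pos: [0.5007, -0.1299, 0.0568]
orientation: [-2.399, -2.026, 0.001]
contact_force: [-1.3, -3.0, 0.1]
grip_width: 0.022
```

Emit:
{"name": "carry_out", "arguments": {"offset": [[0.0007, 0, 0], [0.0014, 0, 0], [0.0014, 0, 0]], "turn": [[0, 0, 0], [0, 0, 0], [0, 0, 0]]}}

```text
clock: 24.65
tcp_pos: [0.5009, -0.1292, 0.0568]
orientation: [-2.399, -2.026, 0.001]
contact_force: [-3.2, -1.3, 2.8]
grip_width: 0.0225
```

Emit:
{"name": "carry_out", "arguments": {"offset": [[0.0007, -0.0003, 0], [0.0014, -0.0003, 0], [0.0014, -0.0003, 0]], "turn": [[0, 0, 0], [0, 0, 0], [0, 0, 0]]}}

```text
clock: 24.95
tcp_pos: [0.501, -0.1285, 0.0568]
orientation: [-2.399, -2.027, 0.001]
contact_force: [-5.1, -0.8, 2.6]
grip_width: 0.0222
```

Emit:
{"name": "carry_out", "arguments": {"offset": [[0.0007, 0, 0], [0.0014, 0, 0], [0.0014, 0, 0]], "turn": [[0, 0, 0], [0, 0, 0], [0, 0, 0]]}}

```text
clock: 25.25
tcp_pos: [0.5012, -0.1278, 0.0568]
orientation: [-2.399, -2.027, 0.001]
contact_force: [-5.1, -2.9, 3.4]
grip_width: 0.0223
```

```bash
python3 - <<'E'
from h import *
o=r.get_obs();print(o["contact_force"],o["tcp_pos"])
g=imaging.grab_frame("side")
b=g["pixels"][235:335,240:365,::-1];cv2.imwrite("pics/c6.png",cv2.resize(b,(750,600),interpolation=2))
E
```

```text
[-5.08245251 -2.90970598  3.42240038] [ 0.50117662 -0.12783577  0.05681161]
```

View pics/c6.png

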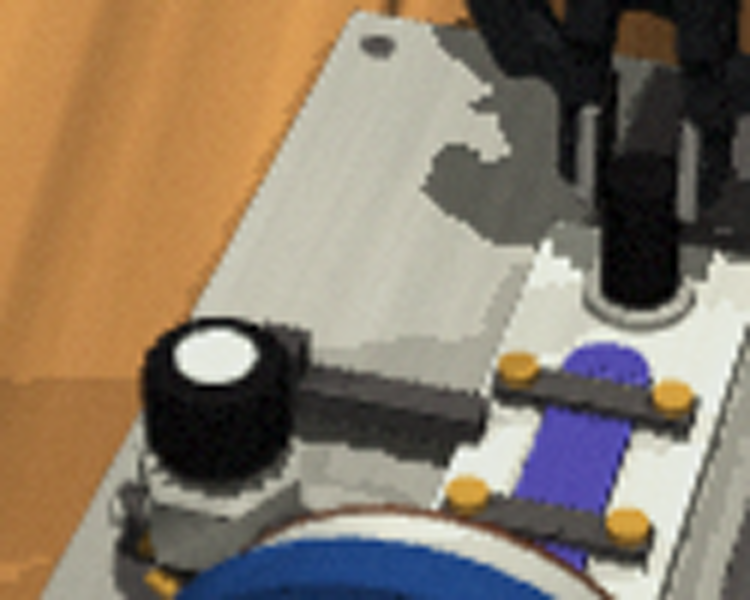

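Emit:
{"name": "carry_out", "arguments": {"offset": [[0.0005, -0.0005, 0], [0.001, -0.0008, 0]], "turn": [[0, 0, 0], [0, 0, 0]]}}

```text
clock: 25.5
tcp_pos: [0.5012, -0.1274, 0.0568]
orientation: [2.4, 2.027, -0.0]
contact_force: [-3.5, -2.2, 0.8]
grip_width: 0.0221
```

Emit:
{"name": "carry_out", "arguments": {"offset": [[0.0005, 0, 0], [0.001, 0, 0]], "turn": [[0, 0, 0], [0, 0, 0]]}}

```text
clock: 25.7
tcp_pos: [0.5013, -0.1269, 0.0568]
orientation: [-2.4, -2.027, 0.0]
contact_force: [-3.3, -1.8, 0.8]
grip_width: 0.0222
```

Emit:
{"name": "carry_out", "arguments": {"offset": [[0.0005, 0, 0], [0.001, 0, 0]], "turn": [[0, 0, 0], [0, 0, 0]]}}

```text
clock: 25.9
tcp_pos: [0.5014, -0.1264, 0.0568]
orientation: [-2.4, -2.027, 0.0]
contact_force: [-4.7, -2.7, -0.2]
grip_width: 0.0224
```

Emit:
{"name": "carry_out", "arguments": {"offset": [[0.0006, -0.0003, 0], [0.0012, -0.0005, 0]], "turn": [[0, 0, 0], [0, 0, 0]]}}

```text
clock: 26.1
tcp_pos: [0.5015, -0.1258, 0.0568]
orientation: [2.4, 2.027, 0.0]
contact_force: [-2.3, -3.3, -1.5]
grip_width: 0.0224
```

Emit:
{"name": "carry_out", "arguments": {"offset": [[0.0005, 0, 0], [0.001, 0, 0]], "turn": [[0, 0, 0], [0, 0, 0]]}}

```text
clock: 26.3
tcp_pos: [0.5014, -0.1258, 0.0569]
orientation: [2.4, 2.026, -0.0]
contact_force: [-2.1, -4.9, -2.7]
grip_width: 0.0221
```

Emit:
{"name": "carry_out", "arguments": {"offset": [[0.0005, 0, 0], [0.001, 0, 0]], "turn": [[0, 0, 0], [0, 0, 0]]}}

```text
clock: 26.5
tcp_pos: [0.5015, -0.1257, 0.0569]
orientation: [2.4, 2.026, -0.001]
contact_force: [-1.9, -5.9, -3.4]
grip_width: 0.022
```

Emit:
{"name": "carry_out", "arguments": {"offset": [[0.001, 0, 0], [0.002, 0, 0], [0.002, 0, 0]], "turn": [[0, 0, 0], [0, 0, 0], [0, 0, 0]]}}

```text
clock: 26.8
tcp_pos: [0.5015, -0.1256, 0.0569]
orientation: [2.4, 2.024, -0.002]
contact_force: [-1.6, -8.3, -3.5]
grip_width: 0.022
```

Emit:
{"name": "carry_out", "arguments": {"offset": [[0.0005, 0, 0], [0.001, 0, 0], [0.001, 0, 0], [0.001, 0, 0]], "turn": [[0, 0, 0], [0, 0, 0], [0, 0, 0], [0, 0, 0]]}}

```text
clock: 27.2
tcp_pos: [0.5015, -0.1256, 0.0569]
orientation: [2.4, 2.024, -0.002]
contact_force: [-2.2, -9.5, -4.0]
grip_width: 0.022
```

```bash
python3 s.py
```

```text
{'tcp_pos': array([ 0.5015, -0.1256,  0.0569]), 'contact_force': array([-2.2383, -9.5285, -3.9883]), 'moment': array([-1.931 ,  0.5561,  0.051 ]), 'joints': array([-0.2603,  0.4914,  0.4839,  2.0892, -0.3708,  0.6423,  0.3055])}
jaw -0.16963824204325728 left 0.7051
```

Emit:
{"name": "carry_out", "arguments": {"offset": [[-0.002, 0, 0], [-0.004, 0, 0], [-0.005, 0, 0], [-0.005, 0, 0]], "turn": [[0, 0, 0], [0, 0, 0], [0, 0, 0], [0, 0, 0]]}}

```text
clock: 27.6
tcp_pos: [0.5015, -0.1257, 0.0569]
orientation: [2.4, 2.027, 0.001]
contact_force: [-0.9, -2.7, -2.8]
grip_width: 0.022
```

Emit:
{"name": "carry_out", "arguments": {"offset": [[0, 0, 0], [0, 0, 0], [0, 0, 0], [0, 0, 0], [0, 0, -0.03], [0, 0, -0.1], [0, 0, -0.18], [0, 0, -0.2]], "turn": [[0, 0, 0], [0, 0, 0], [0, 0, 0], [0, 0, 0], [0, 0, 0], [0, 0, 0], [0, 0, 0], [0, 0, 0]], "hand": 0.3}}

```text
clock: 28.4
tcp_pos: [0.5036, -0.1264, 0.1606]
orientation: [2.397, 2.024, 0.007]
contact_force: [-0.1, -0.3, 0.4]
grip_width: 0.0596
```

Emit:
{"name": "carry_out", "arguments": {"offset": [[-0.1, 0, 0], [-0.2, 0, 0], [-0.3, 0, 0], [-0.35, 0, 0], [-0.35, 0, 0], [-0.35, 0, 0]], "turn": [[0, 0, 0], [0, 0, 0], [0, 0, 0], [0, 0, 0], [0, 0, 0], [0, 0, 0]]}}

```text
clock: 29.0
tcp_pos: [0.4718, -0.2981, 0.1564]
orientation: [-2.4, -2.025, -0.0]
contact_force: [1.3, 0.7, -0.4]
grip_width: 0.0599
```

```bash
python3 - <<'E'
from h import *
f=imaging.grab_frame("top");g=imaging.grab_frame("side")
a=f["pixels"][155:275,190:340,::-1];b=g["pixels"][235:335,240:365,::-1]
cv2.imwrite("pics/c7.png",np.hstack([cv2.resize(a,(400,320),interpolation=2),cv2.resize(b,(400,320),interpolation=2)]))
E
```

```text
(no output)
```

View pics/c7.png

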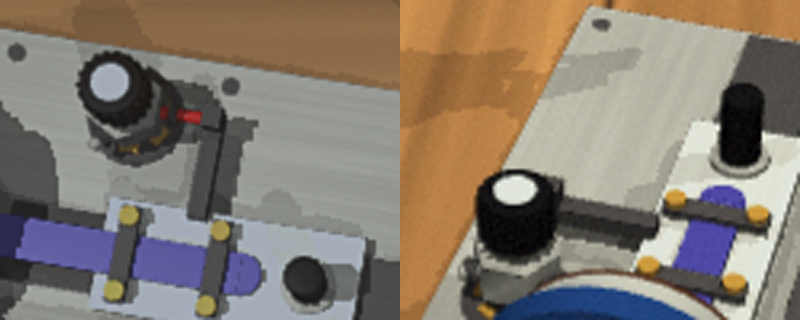

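```bash
python3 -c "
from bench import r
print(r.hand_in(), r.get_obs()['contact_force'])"
```

```text
the job is handed in; nothing more can be done
the job is handed in; nothing more can be done
```

The slide is changed over to the red stop screw. The turret is home one notch counter-clockwise, the sled is left against the red screw, and the job was handed in at about 29 s. No verdict is reported.

- **Sled back:** I drew it back about 40 mm. The side picture showed the lug well clear of the turret.
- **Turret:** I pulled the knob until the force climbed off its 11 N plateau. It peaked at 16 N, about 6 mm up, so roughly 5 N on the shoulder. I eased off slightly, turned it 1.047 rad counter-clockwise with almost no resisting torque, and lowered it. The spring force held steady past the height where the dog clears, then fell away at the original seat height.
- **Stop:** I crept forward in steps of about 0.5 mm until the sled stopped moving. I then pushed to about 9.8 N at the wrist, which is about 6 to 7 N on the screw after friction. I eased the push before letting go.
- **Last pictures:** the top view shows the red screw in line and touching the lug, and the knob sits at its seated height. The gripper was up and clear.

- **Not measured directly:** the final lug-to-screw gap is judged only from the picture and from where contact stopped the sled. I did not check the sled's position by number after letting go. The honing block, razor blank and loose scale were not rechecked at the end, but the arm never went near them at low height.
- **Disagreement:** contact came about 10 mm short of the sled's starting place, where I had expected 13 to 21 mm. That fits the lug having started at least 3 mm clear of the black screw, but I did not check it.

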